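Start the finishing machine at its control desk

ROBOT

A 6-joint arm with a two-finger parallel gripper is mounted at the origin on the work surface. World frame = base frame: x ahead of the robot, y to its left, z up, the work surface at z = 0. Lengths are in m, angles in degrees, forces in N, time in s.
With the tool pointing down it reaches from about 0.25 to 0.725 m from the base axis. Payload 9.7 kg.
Tool frame: the origin (TCP) lies midway between the tips of the shut fingers; the grasp point (between the pads) lies 19 mm behind it; z points along the fingers, y is the line along which they close (so a half turn about z gives the same grasp; the last joint's range is limited). The gripper opens to 85 mm and grips with 20 to 120 N. Pads are 22 mm wide; open, the fingers measure 114 mm over their backs; the gripper's body (76 mm by 85 mm) begins 54 mm behind the grasp point. The pads swing forward as they close: fully open they stand 13 mm farther back than shut.
Start: joints at [-74.485, 4.979, 10.078, 95.1, 0, 90], TCP at [0.147, -0.53, 0.21] pointing down, gripper open.
Joint ranges: [-179.16, 179.16], [-48.56, 103.87], [-65.8, 70.77], [-126.05, 130.52], [-82.76, 87.17], [-180, 180]. Speed limits (degrees/s): [127.2, 127.2, 147.25, 180, 180, 180].

INTERFACE

Orientations are given as [roll, pitch, yaw] about the fixed x, y, z axes, in that order (R = Rz(yaw) Ry(pitch) Rx(roll)).
In Python, from workcell import bot gives the robot as it stands.
- The arm moves only by the shell command python3 -m crank 'ROWS' [FORCE]. ROWS is JSON, a list of rows, each an object with "gripper": the finger opening in mm, from 0 to 85.4; "travel": the shift along the tool's x, y, z in mm, a list of three; "twist": the turn, a rotation vector about the tool's x, y, z in rad, a list of three. In form: [{"gripper": gripper, "travel": [tx, ty, tz], "twist": [rx, ry, rz]}, ...]. A call has 1 to 12 rows; each row shifts and turns the commanded pose from where the row before left it, along the tool's axes as they then stand; what a row does not reach is not made up. A row lasts 1/8 s, in which the tool goes at most 62.5 mm and 10.7 degrees, less where a joint would pass 70% of its speed; a pose out of reach is approached as far as the arm can. A call is refused whole if a number of a shift passes 62.5 or a number of a turn 0.188, either way. A call with a gripper value outside its range is refused whole. The fingers move at their own pace and stop on an object; FORCE is the grip in N (left out, the last holds). Time passes only in rows, so rows that do not move let the fingers close. It gives the time, the measured TCP pose, the force, the opening and the grip force at its end, in the units of the state.
- bot.get_obs(): the state, without advancing time (a new reading comes with each control period).
- bot.camera(name): name is "scene" or "top" or "wrist"; returns the picture (480x640x3 uint8, red, green, blue); there is no depth.
- bot.calibration(name): a dict with "vfov" (degrees; the focal length in pixels is half the picture's height over the tangent of half this angle, whatever the lens; pixels are square), "cx", "cy" (the principal point, pixels), "camera_from_world" (4x4, takes a point from world to camera coordinates). Camera axes: x right, y down, z forward; pixel columns grow to the right and rows downward; lengths in m; the calibration is good to about 2 mm. A picture is of the moment at which its call begins: read the wrist's pose just before it. calibration takes no time and is no camera call; for the wrist camera it gives the pose at the moment of the call.
- bot.job_done(): hands the job in; it is judged then, once.
The state is a dict: "time": time; "q": joint angles; "qd": joint speeds; "joint_efforts": joint torques, N m; "ee_pos": TCP position; "tcp_rot": TCP orientation; "wrist_force": force on the tool from outside, world axes, zero at the start; "torque": the same for the moment, N m; "opening": finger opening in m; "grasp_force": force on a finger pad.
Only numpy, scipy, OpenCV 4.12 (cv2) and the standard library are available. Lean on these libraries where they do the work, as an engineer would, in place of code of your own. Each camera call takes 0.05 s, during which the arm holds its last target. There are 200 camera calls.

TASK

Start up the shoe finishing machine at its control desk, pressing with the tips of the closed fingers: first switch on the main rocker by pressing down its raised end, then press the dust extraction's square start key fully in so that it stays in, and last press the grinding spindle's round start button fully in so that it stays in. Leave the two stop buttons alone, do not pick anything up, and leave the heeled sole, pincers, wax jar and hammer undisturbed. Finish with all three controls on and the hand clear of the desk.

Things in the scene. Friction and masses are not known exactly. Their poses are not given: they have to be found in the camera images.
- desk: Dark steel base plate of the control desk, 172 x 300 x 6 mm, fixed to the bench; origin at the centre of its underside, z up, x away from the robot (turned up to 0.3 rad), y along the row. On it stand three grey units side by side, 95 mm apart, in an order that changes. Their controls lie on flat faces that slope 12 degrees, rising away from the robot: outward normal (-0.208, 0, 0.978) here.
- main_unit: The grey steel unit with the main rocker, the one with a single control; origin at the centre of its underside (6 mm above the bench), axes like the desk's. All three units are 150 mm deep (x) and 88 mm wide (y); the sloping face runs from 56 mm above the bench at the front edge to 88 mm at the rear. Controls sit on its centre line.
- main_rocker (a joint): Main switch: a black rocker 47 mm long up the slope, 32 mm wide, in a frame 62 x 48 x 4 mm, pivot across the middle. 0 rad = off: the end farther from the robot stands up, its edge 14 mm above the face. 0.32 rad = on: that end is down, 7 mm above the face, the near end up. It snaps over past the middle and stays; about 4 to 6 N, pressed 16 mm beyond the pivot, starts it.
- rocker_raised_end (a point): Where to press the rocker: on its top surface, 16 mm beyond the pivot, on the half farther from the robot (the raised half while it is off); moves with the rocker and goes down about 5 mm from off to on. Its axes are the rocker's own.
- extract_unit: The dust extraction's unit, with two grey rectangular keys and a small fan sign between them; origin and axes as for main_unit.
- extract_start (a joint): Travel of the dust extraction's start key: 0 m = out, 0.006 m = fully in. It takes about 5 N to start it, then it snaps in and stays in.
- extract_start_top (a point): Centre of the top of the dust extraction's start key: square, 28 x 28 mm, the one nearer to the robot (34 mm down the slope from the face's centre). Its top is 12 mm above the face when out, 6 mm when in; the frame around it is 36 x 36 mm and 4 mm high. z axis = outward normal of the face.
- extract_stop: The dust extraction's stop key: wider, 28 x 46 mm, farther from the robot (70 mm up the slope from the start key, centre to centre). Origin at the centre of its top, 7 mm above the face; it is linked to the start key and rises 6 mm as that goes in. Not to be touched.
- spindle_unit: The grinding spindle's unit, with two grey round buttons and a small wheel sign between them; origin and axes as for main_unit.
- spindle_start (a joint): Travel of the grinding spindle's start button: 0 m = out, 0.006 m = fully in. It takes about 5 N to start it, then it snaps in and stays in.
- spindle_start_top (a point): Centre of the top of the grinding spindle's start button: a plain round one, 28 mm across, the one nearer to the robot (34 mm down the slope from the face's centre). Its top is 12 mm above the face when out, 6 mm when in; the steel ring around it is 36 mm across and 4 mm high. z axis = outward normal of the face.
- spindle_stop: The grinding spindle's stop button: a mushroom head 40 mm across, farther from the robot (70 mm up the slope from the start button). Origin at the centre of its top, 12 mm above the face; it is linked to the start button and rises 6 mm as that goes in. Not to be touched.
- heel_sole: Black platform sole with a block heel, about 260 x 80 x 83 mm, loose, standing to the left of the desk; origin on the bench under its middle, x towards the toe.
- pincers: Steel lasting pincers, about 180 x 75 x 16 mm, loose, lying between the robot and the desk; origin near the middle of their underside, x towards the jaws.
- wax_jar: Amber glass jar with a metal lid, 62 mm across and 62 mm high, loose, standing to the right of the desk; origin at the centre of its underside.
- hammer: Hammer with a wooden handle, 260 mm long, up to 27 mm high, loose, lying to the right of the desk, nearer to the robot; origin under its middle, x towards the head.

How it is judged (in metres and radians):
On the way, in this order (a step that is already met when the one before it is completed fails the run):
1. the main rocker is switched on, both start controls still out (value of joint main_rocker above 0.26 rad and value of joint each of extract_start, spindle_start below 0.002 m), for 0.1 s.
2. the dust extraction's start key is in, the spindle's button still out (value of joint main_rocker above 0.26 rad and value of joint extract_start above 0.005 m and value of joint spindle_start below 0.002 m), for 0.1 s.
3. the grinding spindle's start button is in (value of joint main_rocker above 0.26 rad and value of joint each of extract_start, spindle_start above 0.005 m), for 0.1 s.
At the end, for the whole second after the job is handed in: the main rocker is over to on (beyond 0.26 of 0.32 rad), both start controls are in and stay in (beyond 5 of 6 mm), and the four loose things are within 15 mm of where they were (all of step 3 and distance of each of heel_sole, pincers, wax_jar, hammer from where it was at the start of the episode below 0.015 m); the robot touches nothing.
It fails at once if a start control is pressed in while the main rocker is off (value of joint main_rocker below 0.16 rad and value of joint any of extract_start, spindle_start above 0.003 m).
It fails at once if the grinding spindle is started while the dust extraction is off (value of joint extract_start below 0.003 m and value of joint spindle_start above 0.003 m).
It fails at once if a stop button is pressed (more than 2 N) (contact force between any of the fingers, the arm and extract_stop above 2 N or contact force between any of the fingers, the arm and spindle_stop above 2 N).
It fails at once if a loose thing is picked up or pushed away (moved more than 15 mm) (distance of any of heel_sole, pincers, wax_jar, hammer from where it was at the start of the episode above 0.015 m).
It also fails if it takes over 45 s, if anything falls off the work surface, if the arm or the gripper's body presses on something with over 40 N, if the wrist force passes 120 N, or if a joint passes its speed limit or range.

## Working session

There is one attempt and no reset: what is moved stays moved. The work goes in short steps, Python scripts to look and compute and a shell command to move; the robot and the scene stay as the last step left them, time stands still between calls to the robot, and variables do not carry over. Pictures are saved under pics/ and viewed, at most 10 in all, crops included, and the job is handed in when it is done.

```bash
ls; mkdir -p pics; python3 - <<'E'
from workcell import bot
import cv2
print(bot.get_obs())
for n in ("top","scene"):
    c=bot.calibration(n); print(n,c)
    cv2.imwrite(f"pics/{n}0.png",bot.camera(n)[...,::-1])
E
```

```text
pics
{'time': 0.0, 'q': array([-7.44860132e+01,  5.01162339e+00,  1.00324264e+01,  9.50989795e+01,
       -1.15330313e-03,  8.99998542e+01]), 'qd': array([-0.00299793,  0.02251455, -0.03903053, -0.00639023, -0.06020178,
       -0.05719379]), 'joint_efforts': array([ 2.08391793e-03, -5.20384562e+01,  4.64805973e+01,  1.62514084e-02,
        1.65219549e-04,  7.69250477e-06]), 'ee_pos': array([ 0.14703348, -0.52970651,  0.20935991]), 'tcp_rot': array([-1.79921824e+02,  1.15310308e-03,  1.55141342e+01]), 'wrist_force': array([-0.79235811, -0.98343913,  0.21114636]), 'torque': array([ 0.01400439, -0.02707602,  0.03441833]), 'grasp_force': 0.0, 'opening': 0.08534332894850873}
top {'vfov': 51.91614366757596, 'cx': 321.83983866565666, 'cy': 232.19015884632788, 'camera_from_world': array([[ 0.02854181, -0.99933823,  0.02254939, -0.00988686],
       [-0.99563028, -0.03042803, -0.08828634,  0.51309579],
       [ 0.08891405, -0.019931  , -0.99583987,  0.93632599],
       [ 0.        ,  0.        ,  0.        ,  1.        ]])}
scene {'vfov': 53.48564970498754, 'cx': 317.0111271541446, 'cy': 240.6335468992119, 'camera_from_world': array([[-0.28494156,  0.95843588, -0.01445603,  0.14920092],
       [ 0.72084578,  0.204317  , -0.66229595, -0.32718208],
       [-0.63181458, -0.19913621, -0.74910287,  1.26087051],
       [ 0.        ,  0.        ,  0.        ,  1.        ]])}
```

View pics/top0.png

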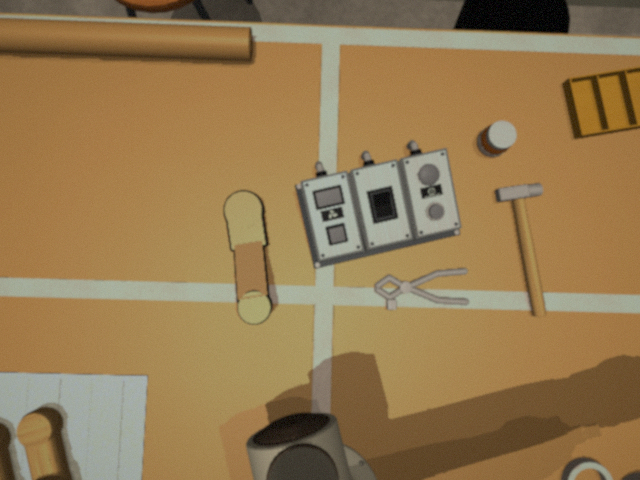

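View pics/scene0.png

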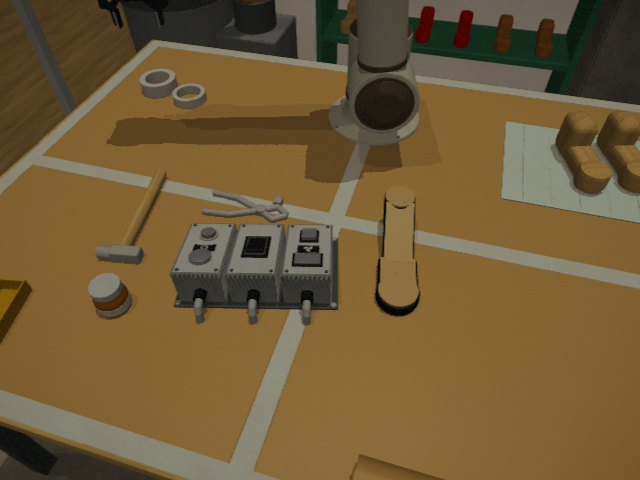

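The top view shows, left to right, the extract unit (rectangular keys, ~335,215), the main unit (~383,205) and the spindle unit (~432,190). The pincers lie in front of the desk at about (420,288). I'll crop both views to get exact pixels.

```bash
python3 - <<'E'
import cv2
a=cv2.imread("pics/top0.png")[130:275,290:470]; b=cv2.imread("pics/scene0.png")[215:325,165:345]
cv2.imwrite("pics/topc.png",cv2.resize(a,None,fx=4,fy=4,interpolation=cv2.INTER_CUBIC))
cv2.imwrite("pics/scc.png",cv2.resize(b,None,fx=4,fy=4,interpolation=cv2.INTER_CUBIC))
E
```

```text
(no output)
```

View pics/topc.png

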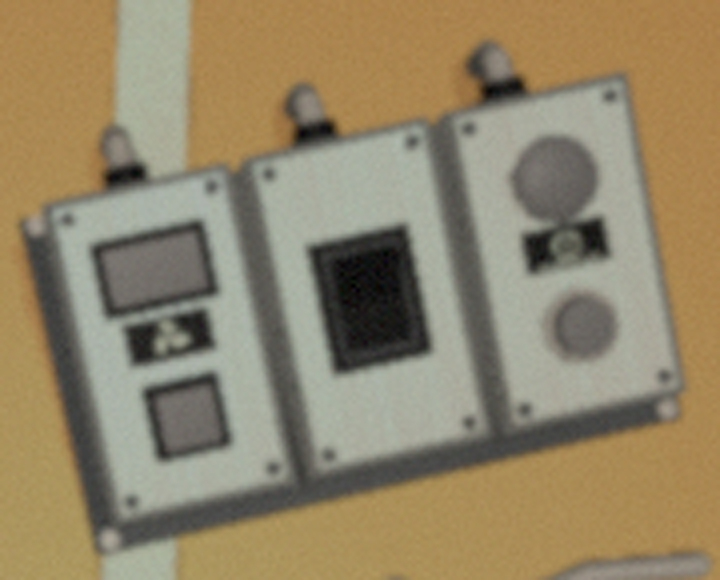

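View pics/scc.png

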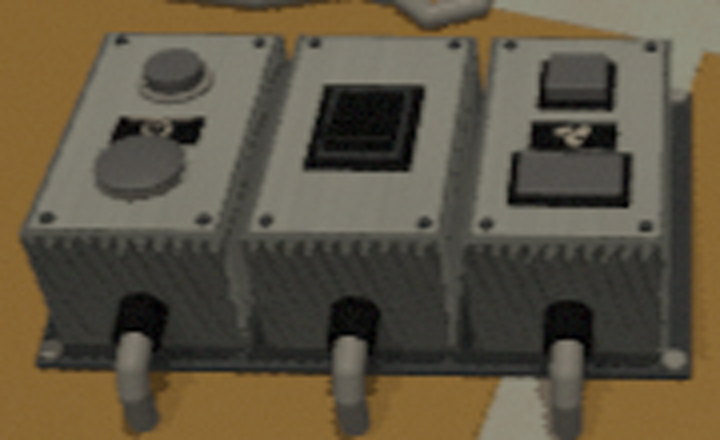

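```bash
cat > fit.py <<'E'
import numpy as np
from workcell import bot
from scipy.optimize import least_squares
from scipy.spatial.transform import Rotation as Ro
u=np.array([np.cos(.2094),0,np.sin(.2094)]); n=np.array([-np.sin(.2094),0,np.cos(.2094)])
def P(s,y,h): return np.array([0,y,.072])+s*u+h*n
E,S=.095,-.095
ctl={'es':P(-.034,E,.012),'ex':P(.036,E,.007),'ss':P(-.034,S,.012),'sx':P(.036,S,.012),'rk':P(0,0,.004),
'FL':np.array([-.075,E+.044,.056]),'FR':np.array([-.075,S-.044,.056]),'BR':np.array([.075,S-.044,.088]),'BL':np.array([.075,E+.044,.088])}
obs={'top':((290,130),dict(es=(188,417),ex=(156,269),ss=(585,325),sx=(555,177),rk=(370,299),FL=(115,523),FR=(683,388),BR=(627,74),BL=(47,207))),
'scene':((165,215),dict(ss=(174,71),sx=(139,165),es=(577,77),ex=(571,174),rk=(365,128),BR=(22,236),BL=(665,234),FR=(107,37),FL=(668,40)))}
def W(p,x): return Ro.from_euler('z',x[2]).apply(p)+[x[0],x[1],0]
def proj(c,p):
    q=c['camera_from_world']; q=q[:3,:3]@p+q[:3,3]; f=240/np.tan(np.radians(c['vfov']/2)); return np.array([c['cx'],c['cy']])+f*q[:2]/q[2]
if __name__=="__main__":
    for views in (['top'],['scene'],['top','scene']):
        cs={v:bot.calibration(v) for v in views}
        def res(x): return np.concatenate([proj(cs[v],W(ctl[k],x))-((np.array(px)+.5)/4-.5+obs[v][0]) for v in views for k,px in obs[v][1].items()])
        r=least_squares(res,[.5,-.1,.2],loss='soft_l1'); print(views,r.x.round(4)); 
    print(res(r.x).reshape(-1,2).round(1).tolist())
    for k,p in dict(rock=P(.016,0,.012),es=ctl['es'],ss=ctl['ss'],esx=ctl['ex'],ssx=ctl['sx']).items(): print(k,W(p,r.x).round(4))
E
python3 fit.py
```

```text
['top'] [ 0.5644 -0.1037  0.2594]
['scene'] [ 0.5678 -0.1012  0.2659]
['top', 'scene'] [ 0.5651 -0.1029  0.2623]
[[-0.3, 0.0], [-0.9, -0.3], [0.1, -0.4], [0.3, -0.5], [-0.4, -0.4], [-0.5, 0.3], [0.4, 0.0], [-0.9, -1.6], [-2.2, -1.2], [-0.7, -2.1], [-0.5, -2.6], [-0.3, -2.6], [-0.4, -1.4], [-0.1, -1.5], [-1.2, -0.4], [1.1, 2.1], [-0.7, -1.3], [0.6, -0.8]]
rock [ 0.5778 -0.0995  0.0871]
es [ 0.506  -0.0204  0.0767]
ss [ 0.5552 -0.2039  0.0767]
esx [ 0.5731 -0.0024  0.0863]
ssx [ 0.6214 -0.1862  0.0912]
```

```bash
cat > go.py <<'E'
import sys,numpy as np
from fit import *
def delta(x,key,h):
    o=bot.get_obs(); R=Ro.from_euler('xyz',o['tcp_rot'],degrees=True)
    s,y={'rk':(.017,0),'es':(-.034,E),'ss':(-.034,S)}[key]
    t=W(P(s,y,h),x); Rt=Ro.from_matrix(Ro.from_euler('z',x[2]).as_matrix()@np.c_[u,[0,-1,0],-n])
    print(o['time'],o['ee_pos'].round(4),o['wrist_force'].round(1),o['opening'],'| travel mm',(1e3*R.inv().apply(t-o['ee_pos'])).round(1),'twist',(R.inv()*Rt).as_rotvec().round(3))
E
python3 -c "
from go import *
delta([.5655,-.1025,.262],'rk',.09)"
```

```text
0.1 [ 0.1471 -0.5297  0.2095] [-0.5 -0.1 -0.3] 0.08538848405127014 | travel mm [ 515.4 -299.7   46.2] twist [-0.002  0.209  0.009]
```

```bash
python3 -m crank '[{"gripper":0,"travel":[43,-25,0],"twist":[0,0,0]},{"gripper":0,"travel":[43,-25,0],"twist":[0,0,0]},{"gripper":0,"travel":[43,-25,0],"twist":[0,0,0]},{"gripper":0,"travel":[43,-25,0],"twist":[0,0,0]},{"gripper":0,"travel":[43,-25,0],"twist":[0,0,0]},{"gripper":0,"travel":[43,-25,0],"twist":[0,0,0]},{"gripper":0,"travel":[43,-25,0],"twist":[0,0,0]},{"gripper":0,"travel":[43,-25,0],"twist":[0,0,0]},{"gripper":0,"travel":[43,-25,0],"twist":[0,0,0]},{"gripper":0,"travel":[43,-25,0],"twist":[0,0,0]},{"gripper":0,"travel":[43,-25,0],"twist":[0,0.1,0]},{"gripper":0,"travel":[42,-25,0],"twist":[0,0.109,0.009]}]' 40
python3 -m crank '[{"gripper":0,"travel":[0,0,0],"twist":[0,0,0]},{"gripper":0,"travel":[0,0,0],"twist":[0,0,0]}]'
python3 - <<'E'
from go import *
import cv2
X=[.5655,-.1025,.262]
delta(X,'rk',.05)
c=bot.calibration('wrist'); im=bot.camera('wrist')[...,::-1].copy()
for k,p in ctl.items():
    q=proj(c,W(p,X)); print(k,q.round(0)); cv2.drawMarker(im,tuple(int(v) for v in q.round()),(0,0,255),0,8)
cv2.imwrite('pics/w1.png',im)
E
```

```text
time: 1.6
ee_pos: [0.5642, -0.1015, 0.2134]
tcp_rot: [-179.8, -12.1, 15.0]
wrist_force: [0.8, -0.2, -0.5]
opening: 0.0002
grasp_force: 0.0
time: 1.85
ee_pos: [0.5623, -0.1034, 0.214]
tcp_rot: [-179.9, -11.9, 15.0]
wrist_force: [-0.0, 0.0, -0.3]
opening: -0.0001
grasp_force: 0.0
1.85 [ 0.5623 -0.1034  0.214 ] [-0.   0.  -0.3] -0.00010714424069608152 | travel mm [-9.1  0.1 89.6] twist [-0.001  0.002 -0.   ]
es [212. 286.]
ex [207. 208.]
ss [423. 286.]
sx [430. 210.]
rk [317. 247.]
FL [174. 321.]
FR [461. 321.]
BR [482. 159.]
BL [153. 160.]
```

View pics/w1.png

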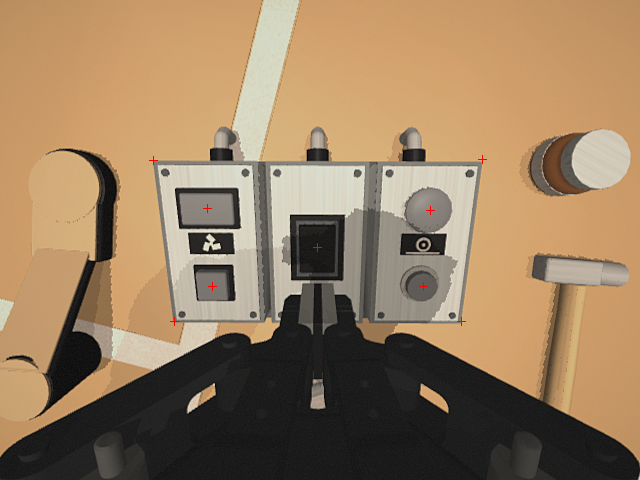

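The wrist view confirms the fit: the rocker is at (317,247), the start key at (213,286) and the button at (423,286), all within about 2 px of the predictions. I'll now press the rocker.

```bash
python3 -m crank '[{"gripper":0,"travel":[-5,0,28],"twist":[0,0,0]},{"gripper":0,"travel":[-4,0,28],"twist":[0,0,0]},{"gripper":0,"travel":[0,0,28],"twist":[0,0,0]},{"gripper":0,"travel":[0,0,28],"twist":[0,0,0]},{"gripper":0,"travel":[0,0,0],"twist":[0,0,0]},{"gripper":0,"travel":[0,0,0],"twist":[0,0,0]}]'
python3 -c "
from go import *
delta([.5655,-.1025,.262],'rk',.009)"
```

```text
time: 2.65
ee_pos: [0.5769, -0.0999, 0.1039]
tcp_rot: [-179.9, -12.0, 15.0]
wrist_force: [-0.2, 0.8, 0.9]
opening: -0.0
grasp_force: 0.0
2.65 [ 0.5769 -0.0999  0.1039] [-0.2  0.8  0.9] -1.579624809568785e-05 | travel mm [-1.1 -0.5 19.8] twist [-0.001  0.    -0.001]
```

```bash
python3 -m crank '[{"gripper":0,"travel":[-1,0,6],"twist":[0,0,0]},{"gripper":0,"travel":[0,0,4],"twist":[0,0,0]},{"gripper":0,"travel":[0,0,3],"twist":[0,0,0]},{"gripper":0,"travel":[0,0,3],"twist":[0,0,0]},{"gripper":0,"travel":[0,0,2],"twist":[0,0,0]},{"gripper":0,"travel":[0,0,1],"twist":[0,0,0]},{"gripper":0,"travel":[0,0,0],"twist":[0,0,0]},{"gripper":0,"travel":[0,0,0],"twist":[0,0,0]}]'
python3 -c "
from go import *
delta([.5655,-.1025,.262],'rk',.009)"
```

```text
time: 3.65
ee_pos: [0.5797, -0.0985, 0.0842]
tcp_rot: [-179.9, -12.0, 15.0]
wrist_force: [-0.8, 0.3, 0.1]
opening: 0.0002
grasp_force: 0.0
3.65 [ 0.5797 -0.0985  0.0842] [-0.8  0.3  0.1] 0.00019551063245055368 | travel mm [ 0.   0.2 -0.2] twist [-0.001  0.    -0.   ]
```

```bash
python3 -m crank '[{"gripper":0,"travel":[0,0,1.5],"twist":[0,0,0]},{"gripper":0,"travel":[0,0,0],"twist":[0,0,0]}]'
python3 -m crank '[{"gripper":0,"travel":[0,0,1],"twist":[0,0,0]},{"gripper":0,"travel":[0,0,0],"twist":[0,0,0]}]'
```

```text
time: 3.9
ee_pos: [0.5799, -0.0984, 0.0824]
tcp_rot: [-179.9, -12.0, 15.0]
wrist_force: [-0.1, -0.0, 1.1]
opening: -0.0002
grasp_force: 0.0
time: 4.15
ee_pos: [0.5801, -0.0983, 0.0815]
tcp_rot: [-179.9, -12.0, 15.0]
wrist_force: [-0.2, -0.1, 0.5]
opening: -0.0002
grasp_force: 0.0
```

```bash
python3 -m crank '[{"gripper":0,"travel":[0,0,-20],"twist":[0,0,0]},{"gripper":0,"travel":[-20,0,-30],"twist":[0,0,0]},{"gripper":0,"travel":[-30,0,-30],"twist":[0,0,0]},{"gripper":0,"travel":[-10,0,-30],"twist":[0,0,0]},{"gripper":0,"travel":[0,0,0],"twist":[0,0,0]}]'
python3 - <<'E'
from go import *
import cv2
X=[.5655,-.1025,.262]
delta(X,'es',.03)
c=bot.calibration('wrist'); im=bot.camera('wrist')[...,::-1].copy()
q=proj(c,W(ctl['rk'],X)); a,b=(int(v) for v in q); print(q)
w=im[max(b-60,0):b+60,a-120:a+120]
w=cv2.resize(w,None,fx=3,fy=3,interpolation=cv2.INTER_CUBIC)
s=cv2.imread('pics/scene0.png')[225:270,215:305]; t=bot.camera('scene')[225:270,215:305,::-1]
v=cv2.resize(np.hstack([s,t]),(720,180),interpolation=cv2.INTER_CUBIC)
cv2.imwrite('pics/r1.png',cv2.convertScaleAbs(np.vstack([w,v]),alpha=1.8,beta=20))
E
```

```text
time: 4.78
ee_pos: [0.5018, -0.1202, 0.1795]
tcp_rot: [179.9, -12.2, 15.0]
wrist_force: [-0.4, -0.5, 0.2]
opening: 0.0001
grasp_force: 0.0
4.775 [ 0.5018 -0.1202  0.1795] [-0.4 -0.5  0.2] 6.439614136019061e-05 | travel mm [  7.9 -95.7  88.8] twist [ 0.001 -0.003 -0.001]
[316.17624366 173.04444415]
```

View pics/r1.png

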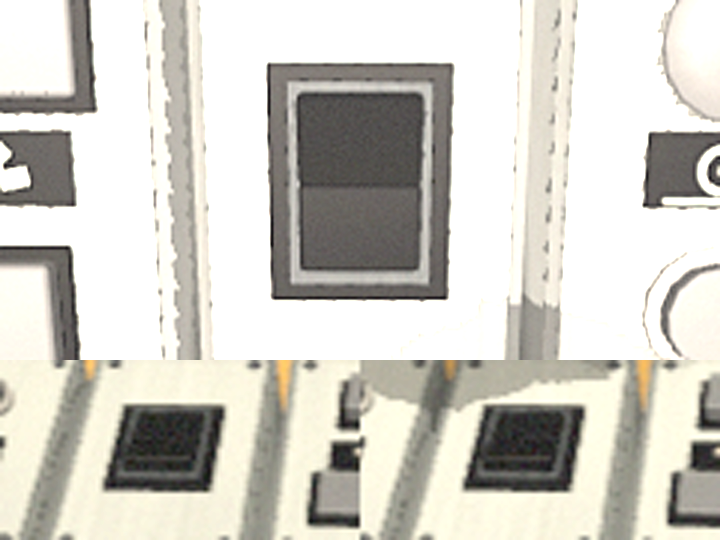

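```bash
python3 - <<'E'
from go import *
import cv2
def up(p,f): return cv2.resize(p,(360,420),interpolation=cv2.INTER_CUBIC)
w1=cv2.imread('pics/w1.png')[212:282,287:347]
w2=bot.camera('wrist')[133:213,282:350,::-1]
s=cv2.imread('pics/scene0.png')[232:262,238:274]; t=bot.camera('scene')[232:262,238:274,::-1]
o=np.vstack([np.hstack([cv2.resize(i,(360,290),interpolation=cv2.INTER_CUBIC) for i in r]) for r in ((w1,w2),(s,t))])
cv2.imwrite('pics/r2.png',cv2.convertScaleAbs(o,alpha=3,beta=0))
E
```

```text
(no output)
```

View pics/r2.png

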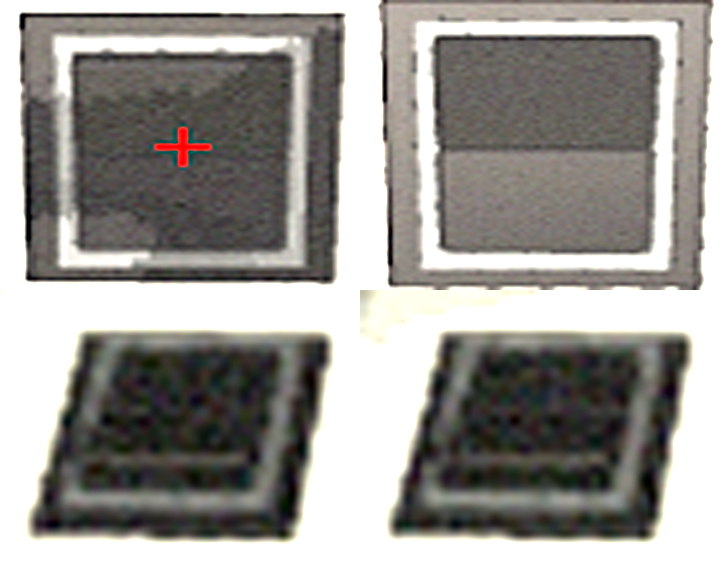

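The rocker looks unchanged: its far edge still stands up in the scene view. My tip never reached it, so I'll go back and press deeper while watching the force.

```bash
python3 -m crank '[{"gripper":0,"travel":[30,0,30],"twist":[0,0,0]},{"gripper":0,"travel":[30,0,30],"twist":[0,0,0]},{"gripper":0,"travel":[0,0,20],"twist":[0,0,0]},{"gripper":0,"travel":[0,0,20],"twist":[0,0,0]},{"gripper":0,"travel":[0,0,0],"twist":[0,0,0]},{"gripper":0,"travel":[0,0,0],"twist":[0,0,0]}]'
python3 - <<'E'
from go import *
import cv2
X=[.5655,-.1025,.262]
delta(X,'rk',.006)
c=bot.calibration('wrist');o=bot.get_obs(); print('tcp px',proj(c,o['ee_pos']),proj(bot.calibration('scene'),o['ee_pos']))
w=bot.camera('wrist')[180:380,220:420,::-1]; t=bot.camera('scene')[200:300,200:300,::-1]
cv2.imwrite('pics/r3.png',cv2.convertScaleAbs(np.hstack([cv2.resize(i,(400,400),interpolation=cv2.INTER_CUBIC) for i in (w,t)]),alpha=1.7))
E
```

```text
time: 5.72
ee_pos: [0.5782, -0.0988, 0.0916]
tcp_rot: [-179.9, -12.0, 15.0]
wrist_force: [1.2, -0.4, 0.6]
opening: -0.0
grasp_force: 0.0
5.725 [ 0.5782 -0.0988  0.0916] [ 1.2 -0.4  0.6] -2.488984778362017e-05 | travel mm [-0.   0.3 10.4] twist [-0.001  0.001 -0.   ]
tcp px [317.33143508 280.56283076] [254.236032   245.58772605]
```

View pics/r3.png

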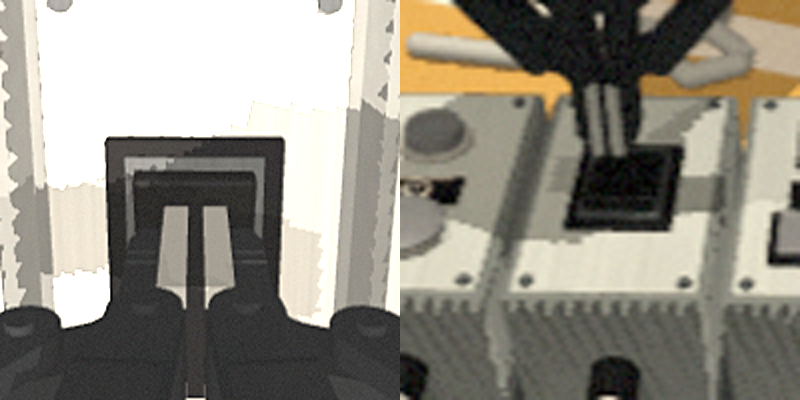

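```bash
python3 -m crank '[{"gripper":0,"travel":[0,0,5],"twist":[0,0,0]},{"gripper":0,"travel":[0,0,5],"twist":[0,0,0]},{"gripper":0,"travel":[0,0,0],"twist":[0,0,0]}]' | grep -E "ee_|force"
for i in 1; do python3 -m crank '[{"gripper":0,"travel":[0,0,1.5],"twist":[0,0,0]},{"gripper":0,"travel":[0,0,0],"twist":[0,0,0]}]' | grep -E "ee_|wrist"; done
python3 -m crank '[{"gripper":0,"travel":[0,0,1.5],"twist":[0,0,0]},{"gripper":0,"travel":[0,0,0],"twist":[0,0,0]}]' | grep -E "ee_|wrist"
python3 - <<'E'
from go import *
import cv2
X=[.5655,-.1025,.262]
delta(X,'rk',.006)
o=bot.get_obs(); print('tcp px',proj(bot.calibration('wrist'),o['ee_pos']),proj(bot.calibration('scene'),o['ee_pos']))
w=bot.camera('wrist')[200:340,250:390,::-1]; t=bot.camera('scene')[210:280,215:285,::-1]
cv2.imwrite('pics/r4.png',cv2.convertScaleAbs(np.hstack([cv2.resize(i,(400,400),interpolation=cv2.INTER_CUBIC) for i in (w,t)]),alpha=4))
E
```

```text
ee_pos: [0.5799, -0.0983, 0.081]
wrist_force: [0.3, -0.0, 0.6]
grasp_force: 0.0
ee_pos: [0.5804, -0.0983, 0.0801]
wrist_force: [-0.3, 0.2, -0.9]
ee_pos: [0.5807, -0.0982, 0.0786]
wrist_force: [0.5, 1.4, 0.3]
6.7 [ 0.5807 -0.0982  0.0786] [0.5 1.4 0.3] -0.0005076406469195358 | travel mm [ 0.1  0.2 -2.9] twist [-0.001  0.001 -0.   ]
tcp px [317.30899958 280.54077733] [254.87090026 251.42082937]
```

View pics/r4.png

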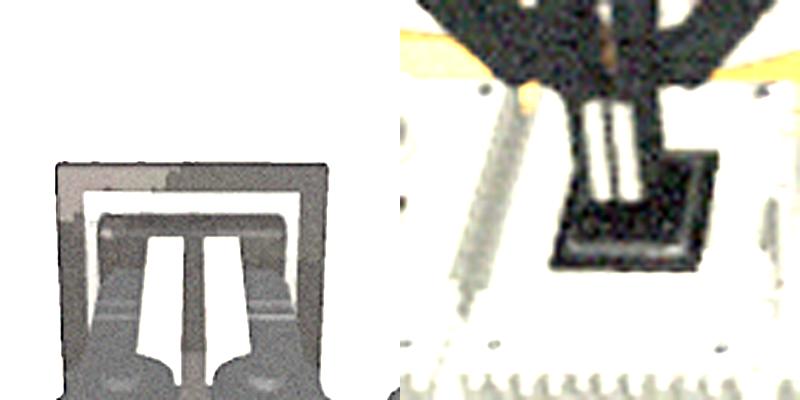

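Both views show the tip still short of the rocker, about 7 px high in the scene view, and there is no contact force. So I'll keep going in small steps until I feel contact.

```bash

python3 -m crank '[{"gripper":0,"travel":[0,0,1.5],"twist":[0,0,0]},{"gripper":0,"travel":[0,0,0],"twist":[0,0,0]}]' | grep -E "ee_|wrist"
python3 -m crank '[{"gripper":0,"travel":[0,0,1.5],"twist":[0,0,0]},{"gripper":0,"travel":[0,0,0],"twist":[0,0,0]}]' | grep -E "ee_|wrist"
python3 -m crank '[{"gripper":0,"travel":[0,0,1.5],"twist":[0,0,0]},{"gripper":0,"travel":[0,0,0],"twist":[0,0,0]}]' | grep -E "ee_|wrist"
```

```text
ee_pos: [0.581, -0.0981, 0.077]
wrist_force: [0.1, -0.0, 0.7]
ee_pos: [0.5813, -0.098, 0.0756]
wrist_force: [0.8, -0.1, 0.4]
ee_pos: [0.5816, -0.0979, 0.0741]
wrist_force: [0.7, 0.2, 0.2]
```

```bash

python3 -m crank '[{"gripper":0,"travel":[0,0,1.5],"twist":[0,0,0]},{"gripper":0,"travel":[0,0,0],"twist":[0,0,0]}]' | grep -E "ee_|wrist"
python3 -m crank '[{"gripper":0,"travel":[0,0,1.5],"twist":[0,0,0]},{"gripper":0,"travel":[0,0,0],"twist":[0,0,0]}]' | grep -E "ee_|wrist"
python3 - <<'E'
from go import *
import cv2
o=bot.get_obs(); print(o['joint_efforts'].round(2),'tcp px',proj(bot.calibration('wrist'),o['ee_pos']),proj(bot.calibration('scene'),o['ee_pos']))
w=bot.camera('wrist')[200:340,250:390,::-1]; t=bot.camera('scene')[210:280,215:285,::-1]
cv2.imwrite('pics/r5.png',cv2.convertScaleAbs(np.hstack([cv2.resize(i,(400,400),interpolation=cv2.INTER_CUBIC) for i in (w,t)]),alpha=3))
E
```

```text
ee_pos: [0.5819, -0.0979, 0.0727]
wrist_force: [-0.2, 0.9, -0.6]
ee_pos: [0.5822, -0.0978, 0.0711]
wrist_force: [-0.1, 0.0, -0.2]
[  0.   -47.37  48.7   -2.07   0.31   0.  ] tcp px [317.34406265 280.55324582] [255.23910221 254.71874071]
```

View pics/r5.png

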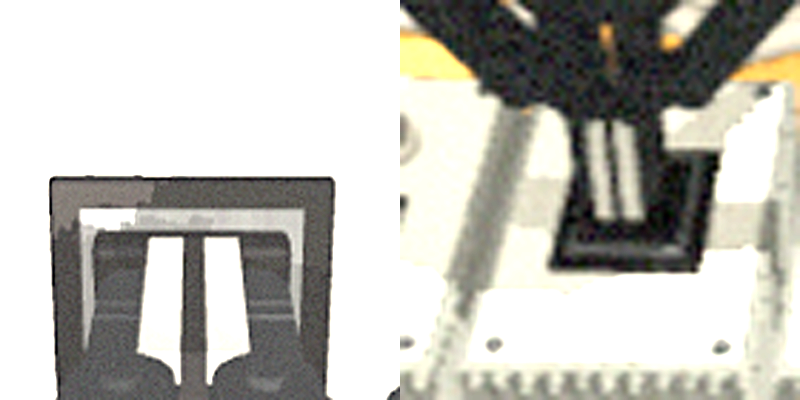

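```bash
python3 - <<'E'
from go import *
X=[.5655,-.1025,.262]
c=bot.calibration('wrist'); o=bot.get_obs()
f=240/np.tan(np.radians(c['vfov']/2)); M=c['camera_from_world']
def cam(p): return (M[:3,:3]@p+M[:3,3]).round(4)
R=Ro.from_euler('xyz',o['tcp_rot'],degrees=True).as_matrix()
print('f',f,'tcp cam',cam(o['ee_pos']),'cam axes in tool\n',(M[:3,:3]@R).round(3))
for n_,p in dict(frL=P(.031,.024,.004),frR=P(.031,-.024,.004),rkL=P(.0235,.016,.014),rkR=P(.0235,-.016,.014)).items():
    print(n_,proj(c,W(p,X)).round(1),cam(W(p,X)))
print('observed frame L,R', 250+52/2.857,250+330/2.857,'row',200+180/2.857,'depth from width',f*.048/97.3)
print('rocker edge obs L,R',250+92/2.857,250+293/2.857,'row',200+233/2.857,'depth',f*.032/(201/2.857))
E
```

```text
f 352.0888561384976 tcp cam [0.     0.0216 0.1783] cam axes in tool
 [[-0.     1.    -0.001]
 [-0.959 -0.    -0.282]
 [-0.282  0.001  0.959]]
frL [267.  259.9] [-0.0238  0.0104  0.1663]
frR [368.6 259.9] [0.0242 0.0104 0.1663]
rkL [282.3 283.2] [-0.0158  0.0204  0.1589]
rkR [353.2 283.2] [0.0162 0.0204 0.1588]
observed frame L,R 268.20091004550227 365.5057752887644 row 263.0031501575079 depth from width 0.17369234424098545
rocker edge obs L,R 282.201610080504 352.55512775638783 row 281.5540777038852 depth 0.16014612728162192
```

Measured against the rocker, the real fingertip seems to lie about 19 mm behind the reported TCP. That would put it only just at the rocker's edge now, so I'll press on with force feedback.

```bash

python3 -m crank '[{"gripper":0,"travel":[0,0,2],"twist":[0,0,0]},{"gripper":0,"travel":[0,0,0],"twist":[0,0,0]}]' | grep -E "ee_|wrist"
python3 -m crank '[{"gripper":0,"travel":[0,0,1.5],"twist":[0,0,0]},{"gripper":0,"travel":[0,0,0],"twist":[0,0,0]}]' | grep -E "ee_|wrist"
python3 -m crank '[{"gripper":0,"travel":[0,0,1.5],"twist":[0,0,0]},{"gripper":0,"travel":[0,0,0],"twist":[0,0,0]}]' | grep -E "ee_|wrist"
```

```text
ee_pos: [0.5826, -0.0976, 0.0691]
wrist_force: [-0.3, -0.6, -0.4]
ee_pos: [0.583, -0.0976, 0.0679]
wrist_force: [-0.4, 0.7, -0.1]
ee_pos: [0.5835, -0.0975, 0.0667]
wrist_force: [-0.6, 0.3, 2.7]
```

```bash

python3 -m crank '[{"gripper":0,"travel":[0,0,1.5],"twist":[0,0,0]},{"gripper":0,"travel":[0,0,0],"twist":[0,0,0]}]' | grep -E "ee_|wrist"
python3 -m crank '[{"gripper":0,"travel":[0,0,1.5],"twist":[0,0,0]},{"gripper":0,"travel":[0,0,0],"twist":[0,0,0]}]' | grep -E "ee_|wrist"
python3 -m crank '[{"gripper":0,"travel":[0,0,1.5],"twist":[0,0,0]},{"gripper":0,"travel":[0,0,0],"twist":[0,0,0]}]' | grep -E "ee_|wrist"
python3 -c "
from go import *
delta([.5655,-.1025,.262],'rk',-.012)"
```

```text
ee_pos: [0.5836, -0.0974, 0.0648]
wrist_force: [-0.4, 0.2, 0.4]
ee_pos: [0.5835, -0.0973, 0.063]
wrist_force: [-0.4, -0.2, 0.1]
ee_pos: [0.584, -0.0972, 0.0618]
wrist_force: [-0.4, 0.3, 0.5]
9.65 [ 0.584  -0.0972  0.0618] [-0.4  0.3  0.5] -7.197897692891429e-05 | travel mm [ 0.3  0.3 -2. ] twist [-0.002  0.001 -0.   ]
```

```bash

python3 -m crank '[{"gripper":0,"travel":[0,0,1.5],"twist":[0,0,0]},{"gripper":0,"travel":[0,0,0],"twist":[0,0,0]}]' | grep -E "ee_|wrist"
python3 -m crank '[{"gripper":0,"travel":[0,0,1],"twist":[0,0,0]},{"gripper":0,"travel":[0,0,0],"twist":[0,0,0]}]' | grep -E "ee_|wrist"
python3 - <<'E'
import cv2,numpy as np
from workcell import bot
cv2.imwrite('pics/s_on_press.png',bot.camera('scene')[...,::-1])
E
```

```text
ee_pos: [0.5844, -0.0972, 0.0613]
wrist_force: [-5.1, 0.0, 5.0]
ee_pos: [0.5845, -0.0973, 0.0612]
wrist_force: [-9.6, 0.1, 12.9]
```

The rocker gave way at about 2.7 N and then met a firm stop, so the tip offset is about 21 mm. I'll lift, move over the extraction start key and check the rocker numerically.

```bash
python3 -m crank '[{"gripper":0,"travel":[0,0,-25],"twist":[0,0,0]},{"gripper":0,"travel":[0,0,-25],"twist":[0,0,0]},{"gripper":0,"travel":[-17,-32,0],"twist":[0,0,0]},{"gripper":0,"travel":[-17,-32,0],"twist":[0,0,0]},{"gripper":0,"travel":[-17,-31,0],"twist":[0,0,0]},{"gripper":0,"travel":[0,0,0],"twist":[0,0,0]},{"gripper":0,"travel":[0,0,0],"twist":[0,0,0]}]' | grep -E "ee_|wrist"
python3 - <<'E'
from go import *
import cv2
X=[.5655,-.1025,.262]
delta(X,'es',-.002)
a=cv2.imread('pics/scene0.png').mean(2); t=bot.camera('scene'); cv2.imwrite('pics/s2.png',t[...,::-1]); b=t.mean(2)
for c in (252,256,260): print(a[234:260,c].round().astype(int),'\n',b[234:260,c].round().astype(int))
c=bot.calibration('wrist'); w=bot.camera('wrist').mean(2); cv2.imwrite('pics/w3.png',w)
for s in (.018,.012,.006,-.006,-.012,-.018):
    q=proj(c,W(P(s,0,.008),X)).astype(int); print(s,q,w[q[1]-1:q[1]+2,q[0]-4:q[0]+5].mean().round(1))
E
```

```text
ee_pos: [0.5024, -0.0212, 0.0984]
wrist_force: [0.3, 0.7, -0.1]
11.075 [ 0.5024 -0.0212  0.0984] [ 0.3  0.7 -0.1] 4.9583866355604894e-05 | travel mm [-0.5 -0.1 36.1] twist [-0.001 -0.001 -0.   ]
[124 123  53  43  22   7  12   6  17   9  19   4  11  10  17  27  15  16
  25  46  32  14  20  55 118 124] 
 [104  42  19  17  17   9  18  14  14  17  15  18  13  11  11  19  19  17
  15  37  35  19  15  53 122 126]
[123 122  55  43  23  13  11  11  14  14  13  10  17  13  11  30  14  11
  22  42  35  18  19  37 116 121] 
 [104  43   9  12  18  22  14  20  18  13  19  13  12  18  15   9  16  12
  21  43  37  18  20  36 119 124]
[126 127  60  39  20  11   8  15  10  16  12  17  15   9   6  28  15  11
  19  41  37  17  13  36 115 121] 
 [128  58  14  16  17  10  16  20  18  16   8  14  13  14  15  16  24  14
  16  38  35  20  13  35 119 125]
0.018 [493 172] 48.1
0.012 [492 183] 46.1
0.006 [490 194] 44.8
-0.006 [487 215] 49.2
-0.012 [486 226] 50.2
-0.018 [484 236] 50.6[ WARN:0@0.851] global loadsave.cpp:1063 imwrite_ Unsupported depth image for selected encoder is fallbacked to CV_8U.
```

The raised rear-edge highlight at row 249 is gone, and the near end now hides the front bezel, so the rocker is on. Next is the extraction start key.

```bash
python3 -m crank '[{"gripper":0,"travel":[0,0,18],"twist":[0,0,0]},{"gripper":0,"travel":[0,0,18],"twist":[0,0,0]},{"gripper":0,"travel":[0,0,4],"twist":[0,0,0]},{"gripper":0,"travel":[0,0,0],"twist":[0,0,0]},{"gripper":0,"travel":[0,0,0],"twist":[0,0,0]}]' | grep -E "ee_|wrist"
python3 -m crank '[{"gripper":0,"travel":[0,0,1.5],"twist":[0,0,0]},{"gripper":0,"travel":[0,0,1.5],"twist":[0,0,0]},{"gripper":0,"travel":[0,0,0],"twist":[0,0,0]}]' | grep -E "ee_|wrist"
python3 -m crank '[{"gripper":0,"travel":[0,0,1.5],"twist":[0,0,0]},{"gripper":0,"travel":[0,0,1.5],"twist":[0,0,0]},{"gripper":0,"travel":[0,0,0],"twist":[0,0,0]}]' | grep -E "ee_|wrist"
python3 -m crank '[{"gripper":0,"travel":[0,0,1.5],"twist":[0,0,0]},{"gripper":0,"travel":[0,0,0],"twist":[0,0,0]}]' | grep -E "ee_|wrist"
python3 -c "
from go import *
delta([.5655,-.1025,.262],'es',-.015)"
```

```text
ee_pos: [0.5101, -0.0189, 0.0594]
wrist_force: [0.2, -0.2, 0.1]
ee_pos: [0.5105, -0.0186, 0.056]
wrist_force: [-0.3, 0.1, 0.8]
ee_pos: [0.511, -0.0185, 0.0528]
wrist_force: [-0.7, -0.6, -0.6]
ee_pos: [0.5113, -0.0184, 0.0513]
wrist_force: [-0.1, 0.5, 0.0]
12.8 [ 0.5113 -0.0184  0.0513] [-0.1  0.5  0. ] -6.330071655616763e-05 | travel mm [0.2 0.3 1.1] twist [-0.001  0.001 -0.   ]
```

```bash

python3 -m crank '[{"gripper":0,"travel":[0,0,1],"twist":[0,0,0]},{"gripper":0,"travel":[0,0,0],"twist":[0,0,0]}]' | grep -E "ee_|wrist"
python3 -m crank '[{"gripper":0,"travel":[0,0,1],"twist":[0,0,0]},{"gripper":0,"travel":[0,0,0],"twist":[0,0,0]}]' | grep -E "ee_|wrist"
python3 -m crank '[{"gripper":0,"travel":[0,0,1],"twist":[0,0,0]},{"gripper":0,"travel":[0,0,0],"twist":[0,0,0]}]' | grep -E "ee_|wrist"
```

```text
ee_pos: [0.5115, -0.0184, 0.0505]
wrist_force: [-0.8, -0.4, 0.1]
ee_pos: [0.5118, -0.0183, 0.05]
wrist_force: [-3.0, -1.1, 3.7]
ee_pos: [0.5119, -0.0183, 0.05]
wrist_force: [-9.6, -0.7, 13.4]
```

```bash
python3 -m crank '[{"gripper":0,"travel":[0,0,-25],"twist":[0,0,0]},{"gripper":0,"travel":[0,0,-25],"twist":[0,0,0]},{"gripper":0,"travel":[0,47.5,0],"twist":[0,0,0]},{"gripper":0,"travel":[0,47.5,0],"twist":[0,0,0]},{"gripper":0,"travel":[0,47.5,0],"twist":[0,0,0]},{"gripper":0,"travel":[0,47.5,0],"twist":[0,0,0]},{"gripper":0,"travel":[0,0,0],"twist":[0,0,0]},{"gripper":0,"travel":[0,0,0],"twist":[0,0,0]}]' | grep -E "ee_|wrist"
python3 - <<'E'
from go import *
import cv2
delta([.5655,-.1025,.262],'ss',-.002)
a=cv2.imread('pics/scene0.png',0); b=cv2.cvtColor(bot.camera('scene'),cv2.COLOR_RGB2GRAY)
cv2.imwrite('pics/s3.png',b)
for n_,(r0,r1,cs) in dict(start=(225,246,(305,311)),stop=(248,270,(300,310))).items():
    for im in (a,b): print(n_,im[r0:r1,cs[0]:cs[1]].mean(1).round().astype(int))
E
```

```text
ee_pos: [0.5509, -0.2044, 0.0968]
wrist_force: [0.5, -0.3, -0.9]
14.55 [ 0.5509 -0.2044  0.0968] [ 0.5 -0.3 -0.9] 0.0001409269923079361 | travel mm [ 0.5  0.5 34.7] twist [-0.002  0.001 -0.001]
start [121 124 124  98  81  79  79  79  79  80  78  84  60  53  51  21  14  62
 122 127  74]
start [126 129 130 130 131  67  79  83  82  83  84  83  84  84  82  33  16  66
 128 133  79]
stop [ 70  54  52  31  36  71  78  79  78  78  79  79  79  79  84  60  24  18
  36 118 123 124]
stop [ 74  60  66  81  82  84  83  83  84  83  83  85  71  59  53  30  16  18
  42 124 130 130]
```

The start key's image is about 2 rows lower and the linked stop key about 2 rows higher, so extraction is in. Next is the spindle button.

```bash
python3 -m crank '[{"gripper":0,"travel":[0.5,0.5,18],"twist":[0,0,0]},{"gripper":0,"travel":[0,0,17],"twist":[0,0,0]},{"gripper":0,"travel":[0,0,4],"twist":[0,0,0]},{"gripper":0,"travel":[0,0,2],"twist":[0,0,0]},{"gripper":0,"travel":[0,0,2],"twist":[0,0,0]},{"gripper":0,"travel":[0,0,2],"twist":[0,0,0]},{"gripper":0,"travel":[0,0,2],"twist":[0,0,0]},{"gripper":0,"travel":[0,0,0],"twist":[0,0,0]}]' | grep -E "ee_|wrist"
python3 -m crank '[{"gripper":0,"travel":[0,0,1],"twist":[0,0,0]},{"gripper":0,"travel":[0,0,0],"twist":[0,0,0]}]' | grep -E "ee_|wrist"
python3 -m crank '[{"gripper":0,"travel":[0,0,1],"twist":[0,0,0]},{"gripper":0,"travel":[0,0,0],"twist":[0,0,0]}]' | grep -E "ee_|wrist"
python3 -m crank '[{"gripper":0,"travel":[0,0,1],"twist":[0,0,0]},{"gripper":0,"travel":[0,0,0],"twist":[0,0,0]}]' | grep -E "ee_|wrist"
python3 -c "
from go import *
delta([.5655,-.1025,.262],'ss',-.0155)"
```

```text
ee_pos: [0.5612, -0.2024, 0.0512]
wrist_force: [-0.3, -0.6, 0.2]
ee_pos: [0.5614, -0.2023, 0.0504]
wrist_force: [-0.1, -0.2, -0.0]
ee_pos: [0.5615, -0.2023, 0.0503]
wrist_force: [-3.6, 0.5, 6.3]
ee_pos: [0.5616, -0.2023, 0.0502]
wrist_force: [-9.0, 1.0, 14.4]
16.35 [ 0.5616 -0.2023  0.0502] [-9.   1.  14.4] -0.0002229069726910524 | travel mm [-0.5 -0.4  0.3] twist [-0.001 -0.    -0.001]
```

It met a firm stop at the same depth as the extraction key. I'll lift clear, check all three controls, then hand in.

```bash
python3 -m crank '[{"gripper":0,"travel":[0,0,-25],"twist":[0,0,0]},{"gripper":0,"travel":[0,0,-40],"twist":[0,0,0]},{"gripper":0,"travel":[-20,0,-40],"twist":[0,0,0]},{"gripper":0,"travel":[-40,0,-20],"twist":[0,0,0]},{"gripper":0,"travel":[-40,0,0],"twist":[0,0,0]},{"gripper":0,"travel":[0,0,0],"twist":[0,0,0]},{"gripper":0,"travel":[0,0,0],"twist":[0,0,0]}]' | grep -E "ee_|wrist"
python3 - <<'E'
from workcell import bot
import cv2
a=cv2.imread('pics/scene0.png',0); p=cv2.imread('pics/s3.png',0); b=cv2.cvtColor(bot.camera('scene'),cv2.COLOR_RGB2GRAY)
for n_,(r0,r1,cs) in dict(sstart=(224,244,(205,211)),sstop=(246,268,(195,203)),estop=(248,270,(300,310)),rock=(234,256,(254,262))).items():
    for im in (a,p,b): print(n_,im[r0:r1,cs[0]:cs[1]].mean(1).round().astype(int))
E
```

```text
ee_pos: [0.4427, -0.2344, 0.1503]
wrist_force: [-0.7, -0.7, 0.5]
sstart [120 124 124  96  79  78  78  79  79  79  79  61  52  52  78 103  80 120
 127 127]
sstart [ 72  74  75  54  46  48  51  54  55  62  78  65  56  55  82 108  86 126
 132 132]
sstart [122 126 127 128 128 110  88  80  80  81  82  81  82  80  83 106  82 123
 130 130]
sstop [ 32  36  43  64  75  76  77  78  79  80  80  81  82  84  87  88  63  66
  70 109 121 123]
sstop [ 34  39  45  69  78  81  81  83  82  84  85  85  87  89  91  94  67  70
  75 115 128 128]
sstop [ 60  75  78  79  80  81  81  82  84  85  85  88  90  74  62  63  64  73
  83 118 125 125]
estop [ 70  54  52  31  36  71  78  79  78  78  79  79  79  79  84  60  24  18
  36 118 123 124]
estop [ 74  60  66  81  82  84  83  83  84  83  83  85  71  59  53  30  16  18
  42 124 130 130]
estop [ 71  56  64  80  80  81  81  81  82  81  81  83  69  56  52  28  14  18
  39 121 127 126]
rock [126 127  56  42  19  14  13  13  13  12  15  12  12  11  11  27  15  10
  18  44  37  17]
rock [122  51  15  17  18  17  15  18  18  19  16  18  15  16  17  13  14  14
  19  41  39  16]
rock [119  49  17  16  16  16  15  18  17  17  17  14  10  13  12  14  14  12
  18  39  37  20]
```

```bash
python3 -c "
from workcell import bot
print(bot.job_done())"
```

```text
the job is handed in; nothing more can be done
None
```

I switched on the main rocker, then the dust extraction, then the grinding spindle, moved the hand clear of the desk and handed the job in; the camera images show all three controls on, but the hand-in returned no verdict.

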